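# Check the compressor's oil dipstick over a drip cup

## Robot

A 7-joint arm with a two-finger parallel gripper is mounted at the origin on the work surface. World frame = base frame: x ahead of the robot, y to its left, z up, the work surface at z = 0. Lengths are in m, angles in rad, forces in N, time in s.
With the tool pointing down it reaches from about 0.425 to 0.875 m from the base axis. Payload 4.7 kg.
Tool frame: the origin (TCP) lies midway between the tips of the shut fingers; the grasp point (between the pads) lies 19 mm behind it; z points along the fingers, y is the line along which they close (so a half turn about z gives the same grasp; the last joint's range is limited). The gripper opens to 87 mm and grips with 3 to 60 N. Pads are 19 mm wide; open, the fingers measure 117 mm over their backs; the gripper's body (75 mm by 190 mm) begins 51 mm behind the grasp point.
Start: joints at [-1.151, 0.321, -0.07, 1.45, 0.023, 1.371, -0.057], TCP at [0.257, 0.597, 0.223] pointing down, gripper open.
Joint ranges: [-2.86, 2.86], [-0.3, 2.09], [-1.38, 1.24], [0.06, 2.45], [-1.56, 4.7], [0.09, 2.05], [-2.69, 2.69]. Speed limits (rad/s): [2.57, 2.57, 3.14, 3.14, 3.14, 3.14, 3.14].

## Interface

Orientations are given as a unit quaternion [x, y, z, w].
In Python, from rig import read_state, capture, finish_job gives the robot as it stands. The module is installed in compiled form; this text tells all that it offers.
- The arm moves only by the shell command python3 -m crank 'ROWS' [FORCE]. ROWS is text: rows parted by semicolons, each of 7 numbers parted by spaces: the opening, from 0 (shut) to 1 (fully open), then the shift along the world's x, y, z in units of 30 mm (1.0 is 30 mm), then the turn, a rotation vector about the world's x, y, z in units of 5 degrees (1.0 is 5 degrees). A call has 1 to 12 rows; each row is the pose to reach, as a shift and turn from the pose commanded when the call began; what a row does not reach only later rows make up. A row lasts 1/10 s, in which the tool goes at most 50 mm and 8.59 degrees, less where a joint would pass 70% of its speed; a pose out of reach is approached as far as the arm can. A call with a gripper value outside its range is refused whole. The fingers move at their own pace and stop on an object; FORCE is the grip in N (left out, the last holds). Time passes only in rows, so rows that repeat a pose let the fingers close. It gives the time, the measured TCP pose, the force, the opening and the grip force at its end, in the units of the state.
- read_state(): the state, without advancing time (a new reading comes with each control period).
- capture(name): name is "side" or "top"; returns a dict with "frame" (480x640x3 uint8, red, green, blue), "depth" (480x640 float32, m along the optical axis (not along the pixel's ray), 0 where there is no reading), "vfov" (degrees; the focal length in pixels is half the picture's height over the tangent of half this angle, whatever the lens; pixels are square), "cx", "cy" (the principal point, pixels), "k1" (the pictures are not rectified: a ray, as slopes to the right and down, at radius r is drawn at 1 + k1 r^2 times it, then the intrinsics apply), "xyz" and "attitude" of the camera in the world. Camera axes: x right, y down, z forward; pixel columns grow to the right and rows downward; lengths in m; the calibration is good to about 2 mm. A picture is of the moment at which its call begins.
- finish_job(): hands the job in; it is judged then, once.
The state is a dict: "time": time; "joint_pos": joint angles; "qvel": joint speeds; "joint_efforts": joint torques, N m; "tcp_pos": TCP position; "tool_rot": TCP orientation; "wrist_force": force on the tool from outside, world axes, zero at the start; "torque": the same for the moment, N m; "finger_gap": opening from 0.0 (shut) to 1.0 (fully open); "grip_force": force on a finger pad.
Only numpy, scipy, OpenCV 4.12 (cv2) and the standard library are available. Lean on these libraries where they do the work, as an engineer would, in place of code of your own. Each camera call takes 0.05 s, during which the arm holds its last target. There are 200 camera calls.

## Task

First turn the square tin cup mouth-up on the bench and let go of it. Then take the gauge rod from its wooden rest, push it, without forcing, down into the compressor's upright dipstick tube until its collar stops on the tube's mouth, and draw it fully out again. Finish while still holding the rod by its handle: the rod level and still, its tip a few centimetres above the middle of the cup's open mouth, touching nothing but the gripper; leave the other things on the bench where they are.

Things in the scene. Friction and masses are not known exactly. Their poses are not given: they have to be found in the camera images.
- cup: Square steel drip cup with bright rim and seams, 50 x 50 mm outside, 60 mm tall, straight walls 3 mm thick, about 0.1 kg; starts mouth-down on the bench. Origin at its geometric centre (30 mm up when standing, 25 mm when lying on a side). z axis runs from the open mouth towards the closed bottom: up at the start, down once mouth-up. x and y are normal to its flat sides.
- cup_mouth (a point): Centre of the cup's open mouth, 30 mm from the cup's centre along its -z axis; axes as the cup's.
- rod: Gauge rod, 0.11 kg: black handle 26 mm square; steel collar disc, 36 mm across; steel rod, 8 mm across, last 5 mm tapered. Origin on its axis at the collar's face towards the tip; x along it to the tip at +90 mm; collar x -6 to 0, handle x -76 to -6; y, z normal to the handle's sides. Starts lying on the rest, z up, axis 43 mm above the bench, tip roughly towards the robot (within 0.65).
- rod_tip (a point): The tip end of the gauge rod, 90 mm from the rod's origin along its x; axes as the rod's.
- rest: Fixed wooden rest: base 100 x 80 x 8 mm with a narrow block 60 mm long (x), 18 mm wide (y), top 30 mm above the bench, on which the handle lies about centred; fingers fit down both sides of the block. Origin under its centre at bench height; x along the stored rod. The rest and the cup may each be on either side of the bench.
- compressor: Fixed compressor pump. Origin at bench height on the axis of its dipstick tube; x points from the tube to the crankcase, away from the robot (yaw within 0.2). Crankcase 170 x 150 mm, 85 high, from x = 35 mm; finned cylinder 104 mm across, 196 high, centred at x = 135; flywheel 150 mm across to x = 245. Base plate 12 mm thick, 170 wide, x -30 to 220.
- tube_mouth (a point): Centre of the mouth of the upright dipstick tube, 115 mm above the bench; z is the tube's axis, up. Bore 12 mm, flared over the top 12 mm to about 23 mm inside, 37 mm outside; 97 mm deep. The rod is home when the rod's origin is at this point, collar on the mouth.
- paint_tin: Bystander: round paint tin, 86 mm across, 95 mm tall, origin under its centre.
- screw_jar: Bystander: jar, 60 mm across, 75 mm tall, origin under its centre.
- tape_roll: Bystander: roll of tape lying flat, 90 mm across, 24 mm high, origin under its centre.
- sanding_block: Bystander: cork sanding block, 45 x 85 x 30 mm, origin under its centre.
- glue_bottle: Bystander: bottle, 50 mm across, 100 mm tall, origin under its centre.
- brush: Bystander: paint brush lying on the bench along its x.
- screwdriver: Bystander: screwdriver lying on the bench along its x.
Mind the look-alikes: they are no part of the job. There is more than one size of the rod; the job needs the smaller.

How it is judged:
By the outcome, as a careful person would: the job done as asked, in the order asked, and still so for the second after the job is handed in, while the arm keeps its last pose, push and grip.
It also fails if it takes over 72 s, if anything falls off the work surface, if the arm or the gripper's body presses on something with over 40 N, if the wrist force passes 120 N, or if a joint passes its speed limit or range.

## Working session

There is one attempt and no reset: what is moved stays moved. The work goes in short steps, Python scripts to look and compute and a shell command to move; the robot and the scene stay as the last step left them, time stands still between calls to the robot, and variables do not carry over. Pictures are saved under pics/ and viewed, at most 10 in all, crops included, and the job is handed in when it is done.

```bash
mkdir -p pics
cat > h.py <<'E'
import numpy as np, cv2
from scipy.spatial.transform import Rotation as R
from rig import read_state, capture, finish_job
def cam(name):
    c=capture(name); f=240/np.tan(np.radians(c['vfov'])/2)
    v,u=np.mgrid[0:480,0:640].astype(float)
    xd=(u-c['cx'])/f; yd=(v-c['cy'])/f
    x,y=xd.copy(),yd.copy()
    for _ in range(20):
        s=1+c['k1']*(x*x+y*y); x,y=xd/s,yd/s
    rays=np.dstack([x,y,np.ones_like(x)])
    a=np.array(c['attitude']); M=R.from_quat(a).as_matrix() if a.size==4 else a.reshape(3,3)
    P=(rays*c['depth'][...,None])@M.T+np.array(c['xyz'])
    P[c['depth']==0]=np.nan
    return c,P,rays@M.T
def save(name,img): cv2.imwrite('pics/'+name+'.png',img[...,::-1])
E
python3 - <<'E'
from h import *
for n in('top','side'):
    c,P,r=cam(n); save(n+'0',c['frame']); np.savez(n+'0.npz',P=P,r=r,f=c['frame'],o=np.array(c['xyz']))
    print(n,c['xyz'],c['attitude'],c['vfov'],c['k1'])
print(read_state())
E
```

```text
top [ 0.29659021 -0.00295329  1.69356025] [-0.69613996  0.71509856 -0.0459447   0.04372973] 44.92903968412354 0.06412292598300305
side [ 0.29385329 -0.78444671  0.9085228 ] [ 0.91955598 -0.11601643  0.04717823 -0.37246637] 51.10557951683201 -0.03141357977055608
{'time': 0.1, 'joint_pos': array([-1.15085879,  0.32176296, -0.07010717,  1.45156126,  0.02262683,
        1.37081126, -0.05688343]), 'qvel': array([ 1.69321868e-05, -1.31456334e-03, -1.27251945e-03, -2.12965978e-03,
       -1.53572904e-04, -7.73760419e-04,  6.05187495e-04]), 'joint_efforts': array([-9.97861971e-04, -4.92576849e+01, -4.06092340e-01, -3.13399279e+01,
       -6.40297076e-02,  3.95085791e-02,  8.31348711e-05]), 'tcp_pos': array([0.25645421, 0.59672065, 0.22155778]), 'tool_rot': array([ 2.01494090e-01,  9.79489337e-01, -8.69380343e-04, -1.20991412e-04]), 'wrist_force': array([0.48783173, 0.58567238, 1.02141487]), 'torque': array([ 0.0078229 , -0.01877844, -0.00019939]), 'grip_force': 0.0, 'finger_gap': 1.0001237077729697}
```

View pics/top0.png

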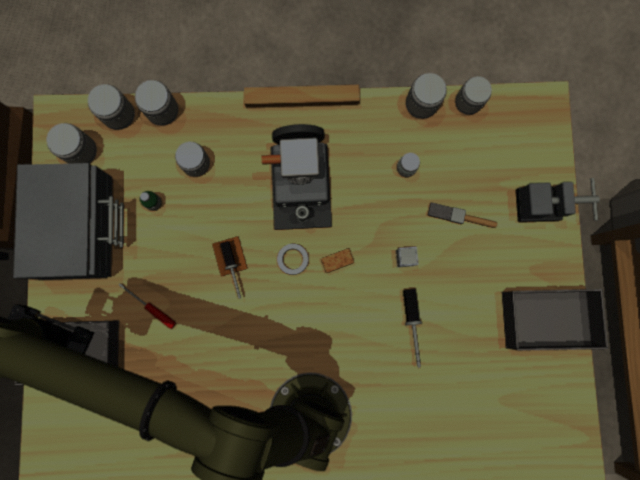

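View pics/side0.png

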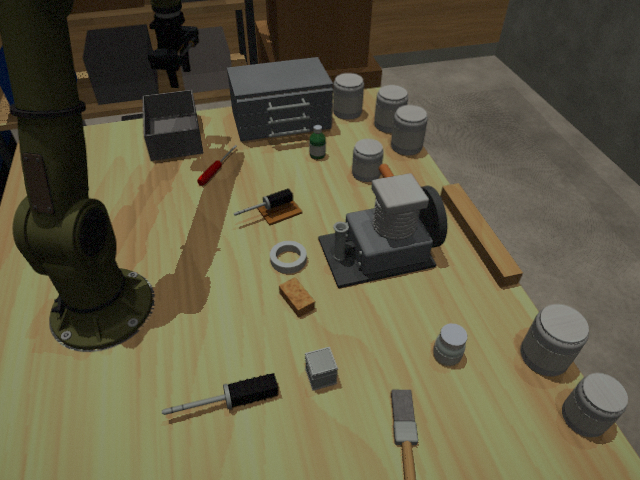

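The top view shows the small rod on its wooden rest at (230,262), with its handle at (228,250) and tip at (241,296). It also shows the tube mouth at (302,212) and the square cup at (407,257). Possible mix-ups:
- **Rod:** the one on the rest at (230,262), or the large rod lying on the bench at (413,325). I choose the one on the rest.
- **Cup:** the square cup at (407,257), or the round jar at (408,165). I choose the square one.

I'll check both choices in one close crop.

Run:
```python
from h import *
T=np.load('top0.npz');S=np.load('side0.npz')
f=T['f']
def crop(f,x,y,w,h,W,H): return cv2.resize(f[y:y+h,x:x+w],(W,H),interpolation=cv2.INTER_CUBIC)
a=crop(f,195,225,80,80,400,300*4//3);b=crop(f,380,235,60,60,400,400)
im=np.hstack([a,b]); im=np.clip(im.astype(float)*1.4,0,255).astype(np.uint8)
c=crop(f,260,180,80,60,400,200); d=crop(S['f'],225,180,100,50,400,200)
save('crop0',np.vstack([im,np.hstack([c,d])]))
for n,D,(x0,x1,y0,y1),zr in [('cup top',T,(385,430,240,275),(.05,.075)),('cup side',S,(295,345,340,395),(.05,.075)),
  ('rodhandle top',T,(205,260,230,305),(.044,.075)),('rodhandle side',S,(230,310,180,220),(.044,.075)),
  ('rod steel side',S,(230,262,195,220),(.036,.052)),('rod steel top',T,(220,260,265,305),(.036,.052)),
  ('tube top',T,(285,320,200,225),(.105,.122)),('tube side',S,(325,355,215,265),(.108,.122))]:
    P=D['P'][y0:y1,x0:x1].reshape(-1,3); m=(P[:,2]>zr[0])&(P[:,2]<zr[1]); P=P[m]
    if len(P)<3: print(n,len(P)); continue
    r=cv2.minAreaRect((P[:,:2]*1000).astype(np.float32))
    print(n,len(P),P.mean(0).round(4),np.median(P[:,2]).round(4),np.round(r[0],1),np.round(r[1],1),round(r[2],1))
```

```text
cup top 353 [ 0.4366 -0.2882  0.0608] 0.0609 [ 437.  -289.2] [51.3 55.2] 3.8
cup side 686 [ 0.4347 -0.2901  0.0592] 0.0596 [ 435.6 -288. ] [52.1 52.9] 2.8
rodhandle top 331 [0.4382 0.2171 0.055 ] 0.0556 [413.  211.4] [162.   33.7] 10.7
rodhandle side 374 [0.4347 0.2137 0.0528] 0.0546 [412.  209.3] [164.   32.9] 15.6
rod steel side 93 [0.3687 0.1986 0.046 ] 0.0463 [369.5 199. ] [76.7 13.1] 12.5
rod steel top 92 [0.3811 0.2026 0.0465] 0.0472 [378.3 208.4] [96.  33.3] 5.8
tube top 103 [0.562  0.0077 0.1137] 0.1134 [560.6   7.8] [30.4 34.7] 88.6
tube side 114 [0.5607 0.0085 0.1137] 0.114 [560.    7.8] [35.3 33.2] 48.6
```

View pics/crop0.png

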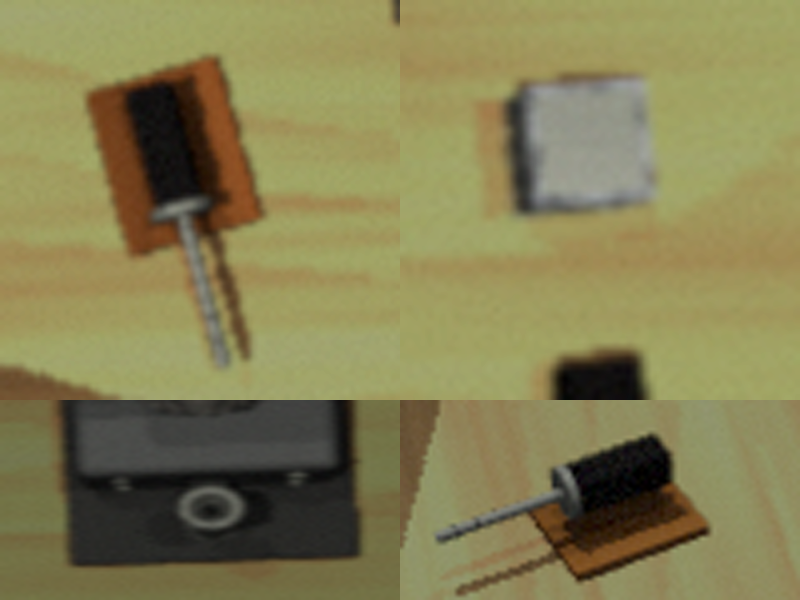

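The crop confirms both choices: the rod with its collar is on the wooden base, and the cup is square and shut on top, so mouth-down. Next I'll raise the arm and swing it clear. That also gives me samples for fitting a simple kinematic model.

```bash
cat >> h.py <<'E'
def log():
    s=read_state(); open('log.txt','a').write(' '.join(map(str,[*s['joint_pos'],*s['tcp_pos'],*s['tool_rot']]))+'\n'); return s
def st():
    s=log(); M=R.from_quat(s['tool_rot']).as_matrix()
    print('t',round(s['time'],2),'tcp',s['tcp_pos'].round(4),'z',M[:,2].round(3),'y',M[:,1].round(3),'q',s['joint_pos'].round(2),'F',s['wrist_force'].round(1),'gap',round(s['finger_gap'],3),'grip',round(s['grip_force'],1)); return s
E
python3 -c "from h import *;st()"
python3 -m crank '1 6 -11 3 0 0 0;1 6 -11 3 0 0 0;1 6 -11 3 0 0 0;1 6 -11 3 0 0 0;1 6 -11 3 0 0 3;1 6 -11 3 0 3 3;1 6 -11 3 0 3 3;1 6 -11 3 3 0 3;1 6 -11 3 3 0 3'
python3 -c "from h import *;st()"
python3 -m crank '1 0 0 0 -3 0 0;1 0 -6 2 -3 0 0;1 2 -11 2 -3 0 0;1 2 -11 2 -3 0 0;1 2 -11 2 -3 0 0;1 2 -11 2 -3 0 0;1 2 -11 2 -3 0 0;1 2 -11 2 -3 0 0;1 2 -11 2 -3 0 0'
python3 - <<'E'
from h import *
st()
from scipy.optimize import least_squares
D=np.loadtxt('log.txt'); print(D.shape)
T=np.load('top0.npz');P=T['P'][225:310,200:265].reshape(-1,3)
P=P[(P[:,2]>.036)&(P[:,2]<.075)]
for z0,z1 in((.05,.075),(.036,.05)):
    Q=P[(P[:,2]>z0)&(P[:,2]<z1)];
    v=cv2.fitLine((Q[:,:2]).astype(np.float32),cv2.DIST_HUBER,0,.001,.001).ravel();print(len(Q),v,np.degrees(np.arctan2(v[1],v[0])))
E
```

```text
t 0.1 tcp [0.2565 0.5967 0.2216] z [-0.001 -0.002 -1.   ] y [ 0.395  0.919 -0.002] q [-1.15  0.32 -0.07  1.45  0.02  1.37 -0.06] F [0.5 0.6 1. ] gap 1.0 grip 0.0
time: 1.0
tcp_pos: [0.4429, 0.2618, 0.3074]
tool_rot: [0.077, 0.991, 0.096, -0.046]
wrist_force: [-0.8, -0.4, 1.4]
finger_gap: 0.999
grip_force: 0.0
t 1.0 tcp [0.4429 0.2618 0.3074] z [-0.076  0.198 -0.977] y [0.161 0.97  0.184] q [-0.66 -0.02  0.22  1.68 -0.21  1.46  1.  ] F [-0.8 -0.4  1.4] gap 0.999 grip 0.0
time: 1.9
tcp_pos: [0.4965, -0.0703, 0.3734]
tool_rot: [0.082, 0.995, -0.032, -0.035]
wrist_force: [-0.4, 0.5, 1.2]
finger_gap: 1.001
grip_force: 0.0
t 1.9 tcp [ 0.4965 -0.0703  0.3734] z [-0.075 -0.059 -0.995] y [ 0.161  0.984 -0.07 ] q [-0.42  0.01  0.48  1.51  0.06  1.69  1.46] F [-0.4  0.5  1.2] gap 1.001 grip 0.0
(3, 14)
267 [0.9652158  0.26145458 0.44980028 0.22003855] 15.156388
94 [0.9786543  0.2055134  0.38802555 0.20339714] 11.859555
```

```bash
cat > kin.py <<'E'
import numpy as np, itertools
from scipy.optimize import least_squares
from scipy.spatial.transform import Rotation as R
D=np.loadtxt('log.txt')
def fk(q,p,s):
    h,L1,L2,L3,off,a,b=p; ax=['z','y']*3+['z']
    Rm=np.eye(3);t=np.array([0,0,h])
    for i in range(7):
        Rm=Rm@R.from_euler(ax[i],q[i]*s[i]).as_matrix()
        t=t+Rm@{2:np.array([0,0,L1]),4:np.array([0,0,L2]),6:np.array([0,0,L3])}.get(i,np.zeros(3))
        if i==2: t=t+Rm@np.array([a,0,0])
        if i==3: t=t+Rm@np.array([-a,0,0])
        if i==4: t=t+Rm@np.array([b,0,0])
    return t,Rm@R.from_euler('z',off).as_matrix()
def res(p,s):
    r=[]
    for d in D:
        t,M=fk(d[:7],p,s); r+=[*(t-d[7:10])*5,*(M-R.from_quat(d[10:]).as_matrix()).ravel()]
    return np.array(r)
def fit():
    best=None
    for s in itertools.product([-1],[1],[1,-1],[1,-1],[1,-1],[1,-1],[1,-1]):
        for off in(0,1.57,3.14,-1.57):
            o=least_squares(res,[.3,.4,.4,.2,off,0,0],args=(s,),kwargs={})
            if best is None or o.cost<best[0]: best=(o.cost,s,o.x)
    return best
if __name__=='__main__':
    b=fit();print(b); np.savez('kin.npz',s=b[1],p=b[2]); print(np.abs(res(b[2],b[1])).max())
E
python3 kin.py
```

```text
(np.float64(0.020991105043197903), (-1, 1, -1, 1, -1, 1, -1), array([0.1594946 , 0.45586905, 0.49278958, 0.27768613, 1.57079633,
       0.02208645, 0.00999308]))
0.14943719317235687
```

```bash
python3 -m crank '1 0 0 0 0 0 0;1 0 0 0 0 0 0'
python3 - <<'E'
from h import *
st()
import kin; np.set_printoptions(precision=3,suppress=True)
b=np.load('kin.npz'); r=kin.res(b['p'],b['s']).reshape(-1,12)
for x in r: print(x[:3]/5, x[3:])
E
```

```text
time: 2.1
tcp_pos: [0.4965, -0.0611, 0.372]
tool_rot: [0.075, 0.996, -0.031, -0.036]
wrist_force: [0.8, 1.0, 0.7]
finger_gap: 1.0
grip_force: 0.0
t 2.1 tcp [ 0.4965 -0.0611  0.372 ] z [-0.077 -0.056 -0.995] y [ 0.147  0.987 -0.067] q [-0.43  0.01  0.47  1.52  0.05  1.69  1.46] F [0.8 1.  0.7] gap 1.0 grip 0.0
[-0.024  0.01  -0.001] [-0. -0. -0. -0.  0. -0.  0. -0. -0.]
[-0.005  0.007  0.002] [-0. -0. -0. -0.  0.  0. -0.  0.  0.]
[ 0.002  0.03  -0.001] [-0. -0. -0. -0.  0.  0.  0.  0.  0.]
[ 0.002  0.03  -0.   ] [-0. -0.  0. -0.  0.  0.  0.  0.  0.]
```

```bash
cat >> h.py <<'E'
def frame(z,y):
    z=np.array(z,float);z/=np.linalg.norm(z);y=np.array(y,float);y-=z*(y@z);y/=np.linalg.norm(y)
    return np.column_stack([np.cross(y,z),y,z])
def need(p,z,y):
    s=st(); M=R.from_quat(s['tool_rot'])
    c=[frame(z,np.array(y)*k) for k in(1,-1)]
    for f in c:
        v=(R.from_matrix(f)*M.inv()).as_rotvec(degrees=True)/5
        print('shift',((np.array(p)-s['tcp_pos'])/.03).round(2),'turn',v.round(2),'deg',round(np.linalg.norm(v)*5))
E
cat > kin.py <<'E'
import numpy as np
from scipy.optimize import least_squares
from scipy.spatial.transform import Rotation as R
S=np.array([-1,1,-1,1,-1,1,-1]);AX='zyzyzyz'
LO=np.array([-2.86,-.3,-1.38,.06,-1.56,.09,-2.69]);HI=np.array([2.86,2.09,1.24,2.45,4.7,2.05,2.69])
p0=np.zeros((8,3));p0[0,2]=.16;p0[3,2]=.456;p0[5,2]=.493;p0[7,2]=.278
def chain(q):
    Ms=[np.eye(3)]
    for i in range(7): Ms.append(Ms[-1]@R.from_euler(AX[i],q[i]*S[i]).as_matrix())
    return Ms
def fk(q,p):
    Ms=chain(q); return sum(M@o for M,o in zip(Ms,p)),Ms[-1]@R.from_euler('z',np.pi/2).as_matrix()
def fit():
    D=np.loadtxt('log.txt'); A=[];b=[]
    for d in D: A.append(np.hstack(chain(d[:7])));b.append(d[7:10])
    A=np.vstack(A);b=np.hstack(b); l=1e-3
    w=np.linalg.solve(A.T@A+l*np.eye(24),A.T@(b-A@p0.ravel()))
    p=p0+w.reshape(8,3); print('kin resid mm',(np.abs(A@p.ravel()-b).max()*1000).round(1)); return p
def ik(pos,M,q0,p,w=.02):
    def r(q):
        t,m=fk(q,p); return np.r_[(t-pos)*10,R.from_matrix(m.T@M).as_rotvec()*2,(q-q0)*w]
    o=least_squares(r,np.clip(q0,LO+.02,HI-.02),bounds=(LO+.01,HI-.01)); t,m=fk(o.x,p)
    return o.x,np.linalg.norm(t-pos)*1000,np.degrees(np.linalg.norm(R.from_matrix(m.T@M).as_rotvec()))
E
python3 - <<'E'
from h import *; import kin
np.set_printoptions(precision=2,suppress=True)
p=kin.fit(); 
need([.436,-.289,.2],[0,0,-1],[-.058,.998,0])
q=np.loadtxt('log.txt')[-1,:7]
def plan(name,pos,yv,tz,q0):
    # tilt axis chain: list of z directions
    for z in tz:
        best=None
        for s in(1,-1):
            q1,e,a=kin.ik(np.array(pos),frame(z,np.array(yv)*s),q0,p)
            if best is None or e+a<best[1]+best[2]: best=(q1,e,a)
        q0=best[0]; print(name,np.round(z,2),best[0],'err',best[1].round(1),best[2].round(1))
def tl(h,degs): return [np.r_[np.sin(np.radians(d))*np.array(h),-np.cos(np.radians(d))] for d in degs]
for h,yv in (((1,0),(0,1,0)),((0,-1),(1,0,0)),((0,1),(1,0,0))):
    plan('cup',(.47,-.28,.15),yv,tl(h,[0,-20,-40]),q); plan('cup',(.47,-.28,.1),yv,tl(h,[0,30,60,75]),q)
for h,yv in (((1,0),(0,1,0)),((0,-1),(1,0,0)),((0,1),(1,0,0)),((.7,.7),(.7,-.7,0)),((.7,-.7),(.7,.7,0))):
    plan('rod',(.56,.008,.3),yv,tl(h,[0,30,60,90]),q)
    plan('rod',(.56,.008,.16),yv,tl(h,[90]),q)
E
```

```text
kin resid mm 0.2
t 2.1 tcp [ 0.5  -0.06  0.37] z [-0.08 -0.06 -0.99] y [ 0.15  0.99 -0.07] q [-0.43  0.01  0.47  1.52  0.05  1.69  1.46] F [0.8 1.  0.7] gap 1.0 grip 0.0
shift [-2.02 -7.6  -5.73] turn [ 0.73 -0.81  2.38] deg 13
shift [-2.02 -7.6  -5.73] turn [ -1.19  -1.08 -33.58] deg 168
cup [ 0.  0. -1.] [-0.07  0.18  0.62  1.81 -0.11  1.19  2.16] err 0.0 0.0
cup [-0.34 -0.   -0.94] [-0.06  0.43  0.61  1.57 -0.06  1.52  2.13] err 0.0 0.0
cup [-0.64 -0.   -0.77] [-0.03  0.68  0.6   1.34 -0.01  1.82  2.14] err 0.0 0.0
cup [ 0.  0. -1.] [-0.02  0.23  0.59  1.86 -0.14  1.09  2.19] err 0.0 0.0
cup [ 0.5   0.   -0.87] [ 0.16 -0.02  0.5   2.19 -0.55  0.61 -0.51] err 0.0 0.0
cup [ 0.87  0.   -0.5 ] [ 1.92  0.09 -0.89  2.44 -1.55  0.79  0.77] err 3.1 2.4
cup [ 0.97  0.   -0.26] [ 2.15  0.57 -1.03  2.44 -1.55  0.78  1.18] err 11.3 5.7
cup [ 0. -0. -1.] [-0.22  0.18  0.75  1.83 -0.13  1.18  0.57] err 0.0 0.0
cup [-0.    0.34 -0.94] [ 0.07  0.35  0.71  1.68 -0.47  1.46  0.89] err 0.0 0.0
cup [-0.    0.64 -0.77] [ 0.32  0.54  0.63  1.54 -0.69  1.77  1.05] err 0.0 0.0
cup [ 0. -0. -1.] [-0.21  0
[... 2062 characters left out ...]
d [ 0.35  0.35 -0.87] [-0.36 -0.11  0.53  1.85 -0.41  1.11  2.67] err 0.0 0.0
rod [ 0.61  0.61 -0.5 ] [-0.12 -0.17  0.53  2.14 -1.09  1.02  0.19] err 0.0 0.0
rod [ 0.7  0.7 -0. ] [-0.7  -0.18  1.23  2.36 -1.55  1.19  0.73] err 11.7 6.0
rod [ 0.7  0.7 -0. ] [ 1.26  0.52 -0.64  2.34 -1.55  1.26  1.21] err 0.1 0.1
rod [ 0. -0. -1.] [-0.48  0.1   0.45  1.57 -0.04  1.48  0.75] err 0.0 0.0
rod [ 0.35 -0.35 -0.87] [-0.57 -0.11  0.2   1.88  0.53  1.2   0.25] err 0.0 0.0
rod [ 0.61 -0.61 -0.5 ] [-0.66 -0.11  0.02  2.17  1.15  1.22 -0.37] err 0.0 0.0
rod [ 0.7 -0.7 -0. ] [-0.74  0.14  0.    2.34  1.61  1.54 -0.91] err 0.0 0.0
rod [ 0.7 -0.7 -0. ] [-0.94  0.45  0.21  2.32  1.57  1.48  1.94] err 0.0 0.0
```

```bash
cat >> h.py <<'E'
def needg(g,z,y): 
    z=np.array(z,float);z/=np.linalg.norm(z); need(np.array(g)+.019*z,z,y)
def cupz(phi,yaw=3.3):
    a=np.radians(yaw);n=np.array([np.sin(a),-np.cos(a),0]);f=np.radians(phi)
    return np.sin(f)*n-np.cos(f)*np.array([0,0,1]), np.array([np.cos(a),np.sin(a),0])
E
python3 - <<'E'
from h import *
z,y=cupz(-30); needg([.436,-.289,.18],z,y)
E
```

```text
t 2.1 tcp [ 0.4965 -0.0611  0.372 ] z [-0.077 -0.056 -0.995] y [ 0.147  0.987 -0.067] q [-0.43  0.01  0.47  1.52  0.05  1.69  1.46] F [0.8 1.  0.7] gap 1.0 grip 0.0
shift [-2.03 -7.28 -6.95] turn [  4.73   3.21 -15.52] deg 83
shift [-2.03 -7.28 -6.95] turn [ 5.86 -5.14 19.91] deg 107
```

```bash
python3 -m crank '1 -2 -7.3 -3 4.7 3.2 -15.5;1 -2 -7.3 -3 4.7 3.2 -15.5;1 -2 -7.3 -3 4.7 3.2 -15.5;1 -2 -7.3 -3 4.7 3.2 -15.5;1 -2 -7.3 -3 4.7 3.2 -15.5;1 -2 -7.3 -7 4.7 3.2 -15.5;1 -2 -7.3 -7 4.7 3.2 -15.5;1 -2 -7.3 -7 4.7 3.2 -15.5;1 -2 -7.3 -7 4.7 3.2 -15.5;1 -2 -7.3 -7 4.7 3.2 -15.5;1 -2 -7.3 -7 4.7 3.2 -15.5;1 -2 -7.3 -7 4.7 3.2 -15.5' >/dev/null
python3 - <<'E'
from h import *
z,y=cupz(-30); needg([.436,-.289,.034],z,y)
E
```

```text
t 3.3 tcp [ 0.4373 -0.2805  0.1623] z [-0.032  0.497 -0.867] y [ 0.998  0.062 -0.001] q [ 0.13  0.49  0.84  1.62 -0.61  1.68  1.14] F [ 0.8 -0.3  0. ] gap 1.002 grip 0.0
shift [-0.06  0.03 -4.83] turn [ 0.03 -0.01 -0.05] deg 0
shift [-0.06  0.03 -4.83] turn [  1.09 -17.9   31.17] deg 180
```

```bash
python3 -m crank '1 0 0 -1.5 0 0 0;1 0 0 -3 0 0 0;1 0 0 -4.1 0 0 0;1 0 0 -4.8 0 0 0;1 0 0 -4.8 0 0 0;0 0 0 -4.8 0 0 0;0 0 0 -4.8 0 0 0;0 0 0 -4.8 0 0 0;0 0 0 -4.8 0 0 0;0 0 0 -4.8 0 0 0;0 0 0 -4.8 0 0 0' 25
python3 - <<'E'
from h import *
z,y=cupz(60); needg([.436,-.27,.12],z,y)
E
```

```text
time: 4.4
tcp_pos: [0.4366, -0.282, 0.019]
tool_rot: [0.663, 0.703, 0.176, -0.188]
wrist_force: [-0.6, -0.7, 2.1]
finger_gap: 0.576
grip_force: 25.0
t 4.4 tcp [ 0.4366 -0.282   0.019 ] z [-0.03   0.496 -0.868] y [ 0.998  0.058 -0.001] q [ 0.18  0.66  0.76  1.71 -0.71  1.48  1.27] F [-0.6 -0.7  2.1] gap 0.576 grip 25.0
shift [ 0.01 -0.15  3.05] turn [-1.793e+01 -1.050e+00  1.000e-02] deg 90
shift [ 0.01 -0.15  3.05] turn [-0.52  9.36 34.75] deg 180
```

```bash
python3 -m crank '0 0 0 1.5 0 0 0;0 0 0 3 0 0 0;0 0 0 3 -18 -1 0;0 0 0 3 -18 -1 0;0 0 0 3 -18 -1 0;0 0 0 3 -18 -1 0;0 0 0 3 -18 -1 0;0 0 0 3 -18 -1 0;0 0 0 3 -18 -1 0;0 0 0 3 -18 -1 0;0 0 0 3 -18 -1 0;0 0 0 3 -18 -1 0'
python3 -m crank '0 0 0 0 0 0 0;0 0 0 0 0 0 0;0 0 0 0 0 0 0;0 0 0 0 0 0 0' >/dev/null
python3 - <<'E'
from h import *
z,y=cupz(60); needg([.436,-.27,.03],z,y)
c,P,r=cam('side'); save('s1',cv2.resize(c['frame'][260:420,220:420],(800,600)))
E
```

```text
time: 5.6
tcp_pos: [0.4377, -0.2804, 0.1088]
tool_rot: [0.618, 0.653, -0.301, 0.318]
wrist_force: [-0.6, 0.5, -1.3]
finger_gap: 0.573
grip_force: 25.0
t 6.0 tcp [ 0.4367 -0.283   0.1094] z [ 0.037 -0.783 -0.621] y [ 0.999  0.048 -0.002] q [-0.92  0.21  0.9   2.26  0.94  0.98 -0.62] F [-0.2 -0.6 -1.5] gap 0.572 grip 25.0
shift [ 0.01 -0.12 -2.96] turn [-1.67 -0.11  0.11] deg 8
shift [ 0.01 -0.12 -2.96] turn [  1.56 -29.7  -20.21] deg 180
```

View pics/s1.png

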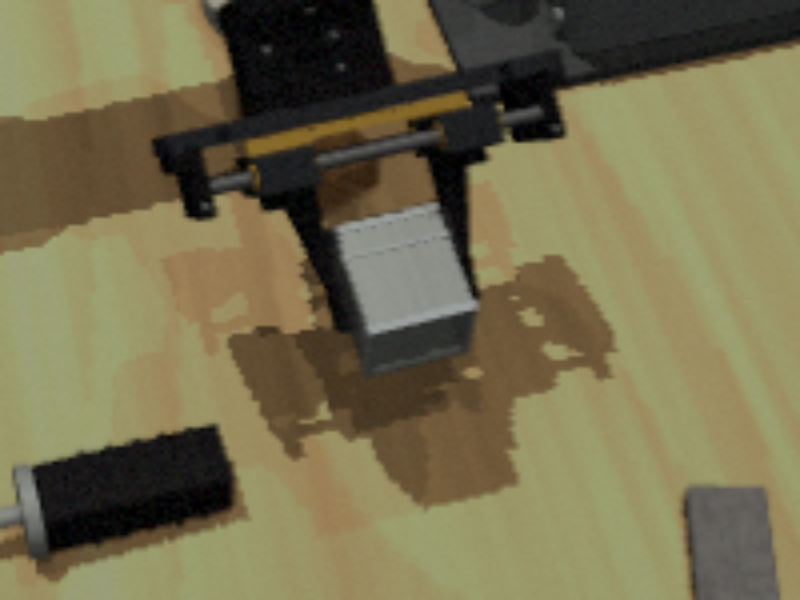

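The crop shows the cup held squarely at about (405,290), mouth towards the camera (-y) and about 8° short of level. I'll finish the turn, lower it onto its side and let go.

```bash
python3 -m crank '0 0 -0.1 -1 -1.7 -0.1 0;0 0 -0.1 -2 -1.7 -0.1 0;0 0 -0.1 -2.5 -1.7 -0.1 0;0 0 -0.1 -2.9 -1.7 -0.1 0;0 0 -0.1 -3.0 -1.7 -0.1 0;0 0 -0.1 -3.03 -1.7 -0.1 0;0 0 -0.1 -3.03 -1.7 -0.1 0;1 0 -0.1 -3.03 -1.7 -0.1 0;1 0 -0.1 -3.03 -1.7 -0.1 0;1 0 -0.1 -3.03 -1.7 -0.1 0;1 0 -0.1 -3.03 -1.7 -0.1 0;1 0 -0.1 -3.03 -1.7 -0.1 0'
python3 - <<'E'
from h import *
z,y=cupz(-30); needg([.436,-.28,.16],z,y)
E
```

```text
time: 7.25
tcp_pos: [0.4367, -0.2847, 0.0176]
tool_rot: [0.595, 0.628, -0.347, 0.363]
wrist_force: [-1.0, -0.5, 0.7]
finger_gap: 0.941
grip_force: 0.0
t 7.25 tcp [ 0.4367 -0.2847  0.0176] z [ 0.043 -0.868 -0.495] y [ 0.999  0.052 -0.004] q [-0.87  0.63  0.79  2.27  0.93  0.79 -0.92] F [-1.  -0.5  0.7] gap 0.941 grip 0.0
shift [-0.04  0.47  4.2 ] turn [18.04  0.95  0.02] deg 90
shift [-0.04  0.47  4.2 ] turn [  0.44  -9.39 -34.7 ] deg 180
```

Next I'll back off along the tool axis, raise the hand, tilt back to -30° and look at the cup.

```bash
python3 -m crank '1 0 1.5 0.9 0 0 0;1 0 2.6 1.7 0 0 0;1 0 2.6 3 0 0 0;1 0 2.6 4.5 18 1 0;1 0 0.5 4.5 18 1 0;1 0 0.5 4.5 18 1 0;1 0 0.5 4.5 18 1 0;1 0 0.5 4.5 18 1 0;1 0 0.5 4.5 18 1 0;1 0 0.5 4.5 18 1 0;1 0 0.5 4.5 18 1 0;1 0 0.5 4.5 18 1 0'
python3 -m crank '1 0 0 0 5.5 0 0;1 0 0 0 5.5 0 0;1 0 0 0 5.5 0 0;1 0 0 0 5.5 0 0;1 0 0 0 5.5 0 0' >/dev/null
python3 - <<'E'
from h import *
c,P,r=cam('side'); save('s2',cv2.resize(c['frame'][320:440,240:400],(800,600)))
Q=P[330:410,290:350].reshape(-1,3);Q=Q[(Q[:,2]>.04)&(Q[:,2]<.06)&(abs(Q[:,0]-.437)<.06)&(abs(Q[:,1]+.3)<.07)]
print(len(Q),np.median(Q,0),np.round(cv2.minAreaRect((Q[:,:2]*1000).astype(np.float32)),1) if 0 else cv2.minAreaRect((Q[:,:2]*1000).astype(np.float32)))
z,y=cupz(-30); needg([.436,-.28,.032],z,y)
E
```

```text
time: 8.45
tcp_pos: [0.4358, -0.2681, 0.1536]
tool_rot: [0.687, 0.725, 0.029, -0.048]
wrist_force: [-0.2, 0.9, 1.2]
finger_gap: 0.998
grip_force: 0.0
559 [ 0.43532909 -0.28371235  0.04965799] ((437.21875, -278.7870178222656), (51.225608825683594, 53.832786560058594), 2.4522454738616943)
t 9.0 tcp [ 0.4336 -0.2704  0.1522] z [-0.033  0.55  -0.835] y [ 0.998  0.056 -0.003] q [ 0.07  0.57  0.95  1.63 -0.7   1.74  1.21] F [ 0.1 -0.7  0.3] gap 1.001 grip 0.0
shift [ 0.06 -0.   -4.55] turn [-0.68 -0.07  0.02] deg 3
shift [ 0.06 -0.   -4.55] turn [ -1.12  18.88 -30.6 ] deg 180
```

View pics/s2.png

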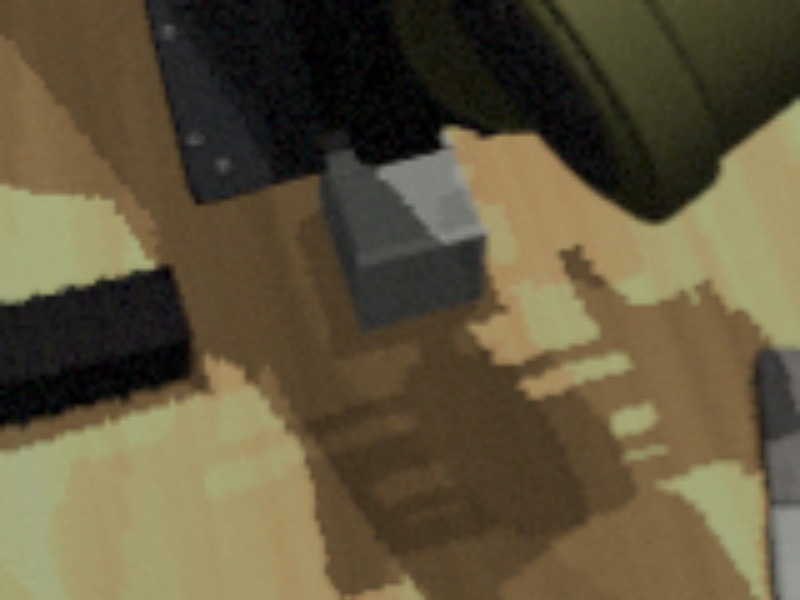

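The crop shows the cup lying on its side at about (410,240), top face 50 mm up, with its dark mouth face towards -y. I'll regrasp it and turn it another 90°.

```bash
python3 -m crank '1 0.06 0 -1.5 -0.7 0 0;1 0.06 0.1 -3 -0.7 0 0;1 0.06 0.1 -4.1 -0.7 0 0;1 0.06 0.1 -4.55 -0.7 0 0;1 0.06 0.1 -4.55 -0.7 0 0;0 0.06 0.1 -4.55 -0.7 0 0;0 0.06 0.1 -4.55 -0.7 0 0;0 0.06 0.1 -4.55 -0.7 0 0;0 0.06 0.1 -4.55 -0.7 0 0;0 0.06 0.1 -4.55 -0.7 0 0;0 0.06 0.1 -4.55 -0.7 0 0'
python3 -c "from h import *;st()"
python3 -m crank '0 0 0 1.5 0 0 0;0 0 0 3 0 0 0;0 0 0 3 -18 -1 0;0 0 0 3 -18 -1 0;0 0 0 3 -18 -1 0;0 0 0 3 -18 -1 0;0 0 0 3 -18 -1 0;0 0 0 3 -18 -1 0;0 0 0 3 -18 -1 0;0 0 0 3 -18 -1 0;0 0 0 3 -18 -1 0;0 0 0 3 -18 -1 0' >/dev/null
python3 -m crank '0 0 0 0 -1.7 0 0;0 0 0 0 -1.7 0 0;0 0 0 0 -1.7 0 0;0 0 0 0 -1.7 0 0' >/dev/null
python3 - <<'E'
from h import *
z,y=cupz(60); needg([.436,-.275,.032],z,y)
c,P,r=cam('side'); save('s3',cv2.resize(c['frame'][280:400,240:400],(800,600)))
E
```

```text
time: 10.1
tcp_pos: [0.4364, -0.2666, 0.017]
tool_rot: [0.663, 0.702, 0.176, -0.189]
wrist_force: [-0.2, -0.6, 1.0]
finger_gap: 0.57
grip_force: 25.0
t 10.1 tcp [ 0.4364 -0.2666  0.017 ] z [-0.032  0.498 -0.867] y [ 0.998  0.058 -0.003] q [ 0.08  0.7   0.88  1.75 -0.78  1.51  1.31] F [-0.2 -0.6  1. ] gap 0.57 grip 25.0
t 11.7 tcp [ 0.4364 -0.2672  0.1073] z [ 0.03  -0.838 -0.546] y [ 0.999  0.043 -0.012] q [-1.12  0.39  1.06  2.27  0.85  0.94 -0.64] F [ 0.5 -0.1 -0.3] gap 0.575 grip 25.0
shift [ 0.02 -0.81 -2.83] turn [-0.61 -0.17  0.17] deg 3
shift [ 0.02 -0.81 -2.83] turn [-1.43 30.63 18.81] deg 180
```

View pics/s3.png

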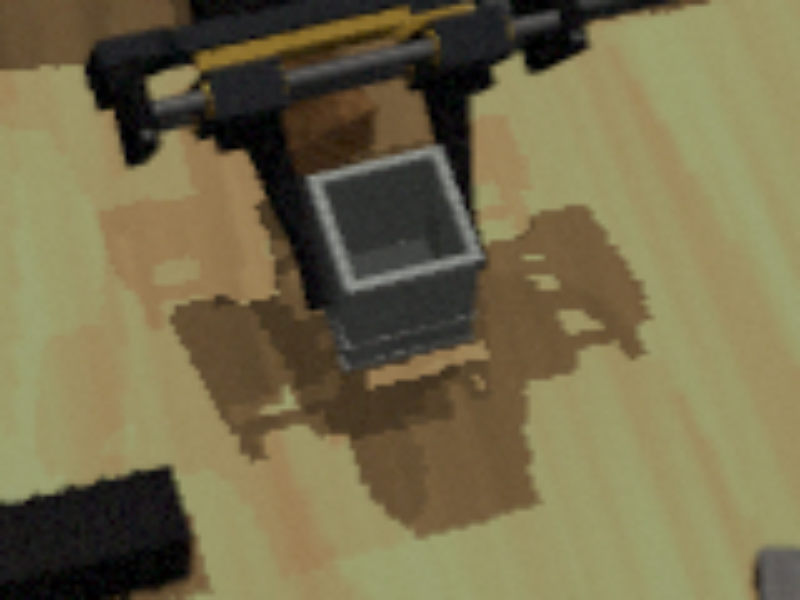

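The crop shows the open mouth up, with its bright rim at about (395,220). I'll set the cup down, let go and back off.

```bash
python3 -m crank '0 0 -0.4 -1 -0.6 -0.2 0.2;0 0 -0.8 -2 -0.6 -0.2 0.2;0 0 -0.8 -2.5 -0.6 -0.2 0.2;0 0 -0.8 -2.8 -0.6 -0.2 0.2;0 0 -0.8 -2.87 -0.6 -0.2 0.2;0 0 -0.8 -2.87 -0.6 -0.2 0.2;1 0 -0.8 -2.87 -0.6 -0.2 0.2;1 0 -0.8 -2.87 -0.6 -0.2 0.2;1 0 -0.8 -2.87 -0.6 -0.2 0.2;1 0 -0.8 -2.87 -0.6 -0.2 0.2;1 0 -0.8 -2.87 -0.6 -0.2 0.2;1 0 -0.8 -2.87 -0.6 -0.2 0.2'
python3 -c "from h import *;st()"
python3 -m crank '1 0 1.5 0.9 0 0 0;1 0 2.9 1.8 0 0 0;1 0 3.5 3 0 0 0;1 0 3.5 4.5 9 0 0;1 0 3.5 6 9 0 0;1 0 4 7 9 0 0;1 0 5 7 9 0 0;1 0 6 7 12 0 0;1 0 7 7 12 0 0;1 0 8 7 12 0 0;1 0 8 7 12 0 0'
python3 - <<'E'
from h import *
c,P,r=cam('side'); save('s4',cv2.resize(c['frame'][280:440,240:440],(800,600)))
Q=P[310:410,280:360].reshape(-1,3);Q=Q[(Q[:,2]>.05)&(Q[:,2]<.07)&(abs(Q[:,0]-.437)<.06)&(abs(Q[:,1]+.28)<.07)]
print(len(Q),np.median(Q[:,2]),cv2.minAreaRect((Q[:,:2]*1000).astype(np.float32)))
a=np.radians(13.5);import kin
p=kin.fit()
# rod axis dir tip = -(cos,sin)
q=np.loadtxt('log.txt')[-1,:7]; np.set_printoptions(precision=2,suppress=True)
g=np.array([.4535,.2205,.046])
for s in(1,-1):
    q1,e,er=kin.ik(g+[0,0,-.019],frame([0,0,-1],s*np.array([-np.sin(a),np.cos(a),0])),q,p);print(s,q1,e,er)
    # insertion: tip -z, tool -y ; rod y axis...
    z=np.array([0,-1,0]); yv=np.array([-1,0,0])*s
    for k in (1,-1):
        q2,e,er=kin.ik(np.array([.56,.008,.25])+.019*z,frame(z,k*yv),q1,p);print('  ins',k,q2,e,er)
need([.452,.22,.2],[0,0,-1],[-np.sin(a),np.cos(a),0])
E
```

```text
time: 12.95
tcp_pos: [0.4364, -0.2904, 0.0206]
tool_rot: [0.591, 0.631, -0.344, 0.366]
wrist_force: [0.0, -0.2, -0.1]
finger_gap: 0.972
grip_force: 0.0
t 12.95 tcp [ 0.4364 -0.2904  0.0206] z [ 0.055 -0.867 -0.495] y [ 0.998  0.064 -0.001] q [-0.99  0.71  0.93  2.29  0.84  0.7  -0.84] F [ 0.  -0.2 -0.1] gap 0.972 grip 0.0
time: 14.05
tcp_pos: [0.4372, -0.0457, 0.2315]
tool_rot: [0.691, 0.721, -0.008, 0.049]
wrist_force: [-0.7, -0.3, -1.0]
finger_gap: 1.001
grip_force: 0.0
308 0.05838384450268613 ((437.4115295410156, -281.62640380859375), (51.957435607910156, 55.10160827636719), 3.0095067024230957)
kin resid mm 0.1
1 [-0.82  0.21  0.34  2.03 -0.09  0.92  1.38] 0.020883014100308173 0.029800126789368983
  ins 1 [-1.02  0.76  0.54  1.68  0.9   1.76  2.4 ] 0.015192214274786403 0.008439088501299322
  ins -1 [-1.42  1.19  1.23  1.69  0.41  1.44 -0.36] 0.006412232550424162 0.012115795496874074
-1 [-1.16  0.25  0.73  2.04 -0.21  0.92 -1.66] 0.008582908113056486 0.004867678661673551
  ins 1 [-1.21  0.88  0.82  1.68  0.75  1.64 -0.63] 0.014108789753049305 0.008653367144791898
  ins -1 [-1.24  1.16  1.23  1.46  0.31  1.62 -2.68] 29.9179412366905 43.192264763061786
t 14.1 tcp [ 0.44 -0.06  0.23] z [ 0.06 -0.08 -0.99] y [1.   0.02 0.06] q [-0.79 -0.29  0.67  1.99  0.27  1.34 -0.17] F [ 0.7 -5.5  1.3] gap 1.0 grip 0.0
shift [ 0.5   9.25 -1.08] turn [ 0.02  1.27 20.45] deg 102
shift [ 0.5   9.25 -1.08] turn [  1.19  -0.02 -15.52] deg 78
```

View pics/s4.png

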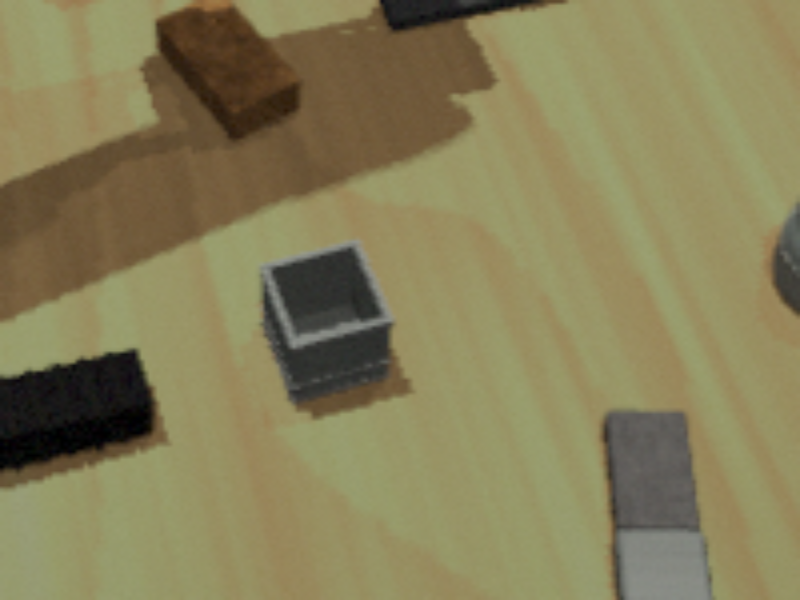

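The crop shows the cup standing free and mouth-up, its rim centred at about (327,293). Depth puts the rim at (0.437,-0.282). Next I'll scan tool headings for the insertion.

```bash
cat > scan.py <<'E'
from h import *; import kin
np.set_printoptions(precision=2,suppress=True)
p=kin.fit(); q0=np.loadtxt('log.txt')[-1,:7]; a=np.radians(13.5); k=np.array([0,0,1.])
def fr(t,z,s): # tip dir t = s*tool x
    x=s*np.array(t);z=np.array(z); return np.column_stack([x,np.cross(z,x),z])
def go(q,pos,M,acc):
    q1,e,r=kin.ik(pos,M,q,p,.05); acc[0]=max(acc[0],e+r); acc[1]=max(acc[1],np.abs(q1-q).max()); acc[2]=min(acc[2],np.min(np.r_[q1-kin.LO,kin.HI-q1])); return q1
if __name__=='__main__':
  for s in(1,-1):
    t0=-np.array([np.cos(a),np.sin(a),0]); acc=[0,0,9]
    q=go(q0,np.array([.45,.22,.2]),fr(t0,-k,s),acc); qg=go(q,np.array([.45,.22,.027]),fr(t0,-k,s),acc); print('grasp',s,qg,acc)
    for az in range(-100,101,20):
        acc=[0,0,9]; d=np.array([np.cos(np.radians(az)),np.sin(np.radians(az)),0]); q=qg
        a0=13.5
        for f in np.linspace(0,1,10):
            A=np.radians(a0+(az-a0)*f); pos=np.array([.45+.05*f,.22-.2*f,.3+.05*f]); q=go(q,pos,fr([-np.cos(A),-np.sin(A),0],-k,s),acc)
        for f in np.linspace(0,90,10):
            F=np.radians(f); z=np.sin(F)*d-np.cos(F)*k; t=-np.cos(F)*d-np.sin(F)*k
            q=go(q,np.array([.5+.06*f/90,.008,.33])+.019*z,fr(t,z,s),acc)
        for h in(.3,.25,.2,.156): q=go(q,np.array([.56,.008,h])+.019*d,fr(-k,d,s),acc)
        print(s,az,'err %.1f step %.2f margin %.2f'%tuple(acc),q)
E
python3 scan.py
```

```text
kin resid mm 0.2
grasp 1 [-0.93  0.21  0.46  2.04 -0.12  0.92  1.4 ] [np.float64(0.1854940156648241), np.float64(1.4712046239939618), np.float64(0.30401141958960665)]
1 -100 err 0.1 step 0.56 margin 0.10 [-0.89  0.97  0.47  1.52  0.75  1.83 -0.81]
1 -80 err 0.1 step 0.56 margin 0.22 [-0.95  0.81  0.36  1.8   1.    1.65 -0.96]
1 -60 err 0.1 step 0.56 margin 0.18 [-0.91  0.65  0.2   2.08  1.31  1.56 -1.13]
1 -40 err 0.1 step 0.56 margin 0.03 [-0.77  0.53  0.02  2.35  1.69  1.53 -1.31]
1 -20 err 27.6 step 0.79 margin 0.01 [ 0.36  0.91 -0.96  2.44  2.5   2.04 -0.99]
1 0 err 72.7 step 2.01 margin 0.01 [ 1.48  1.92 -0.97  2.44  4.15  1.17 -0.22]
1 20 err 88.7 step 0.71 margin 0.01 [-0.48 -0.29  0.48  2.44 -0.88  0.1   2.68]
1 40 err 80.7 step 0.56 margin 0.01 [-0.72 -0.29  0.74  2.39 -0.71  0.22  2.68]
1 60 err 95.1 step 0.56 margin 0.01 [-1.01 -0.29  1.15  2.21 -0.58  0.62  2.68]
1 80 err 118.3 step 0.63 margin 0.01 [-1.1  -0.29  1.23  2.13 -0.5   0.82  2.68]
1 100 err 147.4 step 0.56 margin 0.01 [-1.13 -0.29  1.23  2.08 -0.43  0.95  2.68]
grasp -1 [-0.93  0.21  0.47  2.04 -0.12  0.92 -1.
[... 298 characters left out ...]
gin 0.01 [ 1.17 -0.29 -1.37  2.15  0.54  0.65 -2.68]
-1 -40 err 84.1 step 0.76 margin 0.01 [ 0.92 -0.29 -1.06  2.31  0.62  0.28 -2.68]
-1 -20 err 87.9 step 0.58 margin 0.01 [ 0.69 -0.29 -0.8   2.4   0.77  0.1  -2.68]
-1 0 err 108.3 step 0.99 margin 0.01 [ 0.2  -0.29 -0.34  2.44  0.97  0.1  -2.68]
-1 20 err 66.8 step 0.71 margin 0.01 [-0.78 -0.19  1.23  2.44 -1.55  0.75  0.68]
-1 40 err 65.4 step 0.56 margin 0.01 [-0.67 -0.02  1.23  2.44 -1.55  1.07  0.8 ]
-1 60 err 0.7 step 0.84 margin 0.01 [ 0.47  0.64  0.14  2.1  -1.55  1.67  1.16]
-1 80 err 0.1 step 0.56 margin 0.01 [ 0.16  0.83  0.47  1.82 -1.46  2.02  1.1 ]
-1 100 err 0.1 step 0.56 margin 0.01 [ 0.52  0.9  -0.09  1.52 -1.03  1.94  0.93]
```

Run:
```python
from h import *
for n,(x0,x1,y0,y1) in (('top',(200,262,228,308)),('side',(225,312,180,228))):
    D=np.load(n+'0.npz');P=D['P'][y0:y1,x0:x1].reshape(-1,3);F=D['f'][y0:y1,x0:x1].reshape(-1,3).astype(int)
    dark=(F.max(1)<60)&(P[:,2]>.050)&(P[:,2]<.062)
    sh=(P[:,2]>.036)&(P[:,2]<.054)&(P[:,0]<.405)
    base=(F[:,0]-F[:,2]>50)&(F[:,0]>1.5*F[:,1])&(P[:,2]>.003)&(P[:,2]<.013)
    h=P[dark];s=P[sh];print(n,len(h),h.mean(0),cv2.minAreaRect((h[:,:2]*1000).astype(np.float32)))
    l=cv2.fitLine(s[:,:2].astype(np.float32),cv2.DIST_HUBER,0,.001,.001).ravel();print(len(s),l[2:],np.degrees(np.arctan2(l[1],l[0])),'tip x',s[:,0].min(), 'line hc->shaft',np.degrees(np.arctan2(*(h.mean(0)-s.mean(0))[[1,0]])))
    b=P[base]; print('base',len(b),cv2.minAreaRect((b[:,:2]*1000).astype(np.float32)))
need([.456,.221,.16],[0,0,-1],[-np.sin(np.radians(14)),np.cos(np.radians(14)),0])
```

```text
top 220 [0.4574412  0.22180773 0.05631587] ((454.04632568359375, 220.83938598632812), (76.37249755859375, 28.691070556640625), 18.17703628540039)
69 [0.3678323  0.19903435] 14.675277 tip x 0.3318390519995006 line hc->shaft 14.25938245738829
base 314 ((455.5812683105469, 221.66204833984375), (96.87489318847656, 76.92787170410156), 14.74081802368164)
side 182 [0.45684619 0.21961348 0.05583139] ((453.2108154296875, 220.78466796875), (72.99951934814453, 29.886367797851562), 12.890263557434082)
91 [0.38169548 0.20151086] 14.208837 tip x 0.3322272284790528 line hc->shaft 13.431482116120101
base 259 ((454.05523681640625, 217.45645141601562), (97.0774917602539, 73.97422790527344), 12.612386703491211)
t 14.1 tcp [ 0.4371 -0.0574  0.2324] z [ 0.059 -0.076 -0.995] y [0.998 0.023 0.058] q [-0.79 -0.29  0.67  1.99  0.27  1.34 -0.17] F [ 0.7 -5.5  1.3] gap 1.0 grip 0.0
shift [ 0.63  9.28 -2.41] turn [1.000e-02 1.270e+00 2.055e+01] deg 103
shift [ 0.63  9.28 -2.41] turn [ 1.190e+00 -1.000e-02 -1.542e+01] deg 77
```

```bash
python3 -m crank '1 0.6 2 0 0 1.27 20.5;1 0.6 3.5 0 0 1.27 20.5;1 0.6 5 0 0 1.27 20.5;1 0.6 6 0 0 1.27 20.5;1 0.6 7 0 0 1.27 20.5;1 0.6 8 -1 0 1.27 20.5;1 0.6 9.3 -2 0 1.27 20.5;1 0.6 9.3 -2.4 0 1.27 20.5;1 0.6 9.3 -2.4 0 1.27 20.5;1 0.6 9.3 -2.4 0 1.27 20.5;1 0.6 9.3 -2.4 0 1.27 20.5;1 0.6 9.3 -2.4 0 1.27 20.5' >/dev/null
python3 -m crank '1 0 0 0 0 0 0;1 0 0 0 0 0 0;1 0 0 0 0 0 0' >/dev/null
python3 -c "
from h import *
need([.4565,.221,.024],[0,0,-1],[-np.sin(np.radians(14.2)),np.cos(np.radians(14.2)),0])"
```

```text
t 15.6 tcp [0.4541 0.2285 0.1584] z [ 0.012 -0.002 -1.   ] y [-0.25   0.968 -0.005] q [-1.08  0.05  0.58  1.91 -0.02  1.18  1.33] F [ 0.7 -0.3  0.2] gap 1.001 grip 0.0
shift [ 0.08 -0.25 -4.48] turn [ 0.03  0.14 -0.06] deg 1
shift [ 0.08 -0.25 -4.48] turn [-0.21  0.04 35.94] deg 180
```

```bash
python3 -m crank '1 0.08 -0.25 -1.5 0 0.14 -0.06;1 0.08 -0.25 -3 0 0.14 -0.06;1 0.08 -0.25 -4 0 0.14 -0.06;1 0.08 -0.25 -4.48 0 0.14 -0.06;1 0.08 -0.25 -4.48 0 0.14 -0.06;0 0.08 -0.25 -4.48 0 0.14 -0.06;0 0.08 -0.25 -4.48 0 0.14 -0.06;0 0.08 -0.25 -4.48 0 0.14 -0.06;0 0.08 -0.25 -4.48 0 0.14 -0.06;0 0.08 -0.25 -4.48 0 0.14 -0.06;0 0.08 -0.25 -4.48 0 0.14 -0.06;0 0.08 -0.25 -4.48 0 0.14 -0.06' 45
python3 -c "from h import *;st()"
```

```text
time: 16.8
tcp_pos: [0.4568, 0.2211, 0.0243]
tool_rot: [-0.125, 0.992, -0.001, -0.0]
wrist_force: [-0.1, 0.9, -0.1]
finger_gap: 0.448
grip_force: 0.0
t 16.8 tcp [0.4568 0.2211 0.0243] z [-0.    -0.002 -1.   ] y [-0.247  0.969 -0.001] q [-1.03  0.24  0.58  2.03 -0.16  0.92  1.46] F [-0.1  0.9 -0.1] gap 0.448 grip 0.0
```

```bash
python3 -m crank '0 0 0 0 0 0 0;0 0 0 0 0 0 0;0 0 0 0 0 0 0;0 0 0 0 0 0 0' 45
python3 -m crank '0 0 0 0.7 0 0 0;0 0 0 2 0 0 0;0 0 0 3.5 0 0 0;0 0 0 5 0 0 -2;0 0 -1 6.5 0 0 -17;0 0.5 -2 8 0 0 -17;0 1 -3.5 9 0 0 -17;0 1 -5 10 0 0 -17;0 1 -6.5 10 0 0 -17;0 1 -7 10 0 0 -17;0 1 -7 10 0 0 -17;0 1 -7 10 0 0 -17'
python3 -m crank '0 0 0 0 0 0 -6;0 0 0 0 0 0 -6;0 0 0 0 0 0 -6;0 0 0 0 0 0 -6;0 0 0 0 0 0 -6'
python3 - <<'E'
from h import *
a=np.radians(-70); d=np.array([np.cos(a),np.sin(a),0])
need([.487,.01,.33],-np.array([0,0,1]),[-np.sin(a),np.cos(a),0])
E
```

```text
time: 17.2
tcp_pos: [0.4567, 0.2211, 0.0242]
tool_rot: [-0.125, 0.992, -0.001, -0.0]
wrist_force: [0.4, 0.9, -0.3]
finger_gap: 0.297
grip_force: 45.0
time: 18.4
tcp_pos: [0.4866, 0.0095, 0.3243]
tool_rot: [0.527, 0.85, -0.0, -0.001]
wrist_force: [-0.8, 0.9, -1.5]
finger_gap: 0.292
grip_force: 45.0
time: 18.9
tcp_pos: [0.4866, 0.0108, 0.3239]
tool_rot: [0.726, 0.688, -0.001, -0.001]
wrist_force: [-0.4, -0.3, -2.0]
finger_gap: 0.292
grip_force: 45.0
t 18.9 tcp [0.4866 0.0108 0.3239] z [-0.002  0.    -1.   ] y [ 0.999 -0.054 -0.002] q [-0.84 -0.11  0.71  1.69  0.07  1.53 -0.19] F [-0.4 -0.3 -2. ] gap 0.292 grip 45.0
shift [ 0.01 -0.03  0.2 ] turn [ 0.   -0.02  4.61] deg 23
shift [ 0.01 -0.03  0.2 ] turn [-3.000e-02 -0.000e+00 -3.139e+01] deg 157
```

```bash
python3 -m crank '0 0 0 0.4 0 0 4.6;0 0 0 0.4 0 0 4.6;0 0 0 0.4 0 0 4.6;0 0 0 0.4 0 0 4.6' >/dev/null
python3 - <<'E'
from h import *
a=np.radians(-70); d=np.array([np.cos(a),np.sin(a),0]); k=np.array([0,0,1.])
needg([.54,.01,.335],d,np.cross(d,-k))
E
```

```text
t 19.3 tcp [0.4867 0.011  0.3361] z [-0.002 -0.    -1.   ] y [ 0.939  0.343 -0.002] q [-0.87 -0.11  0.74  1.67  0.08  1.56  0.21] F [ 0.1 -0.5 -1.7] gap 0.294 grip 45.0
shift [ 1.99 -0.63 -0.04] turn [-1.691e+01 -6.180e+00  1.000e-02] deg 90
shift [ 1.99 -0.63 -0.04] turn [-8.69 23.9  25.45] deg 180
```

```bash
python3 -m crank '0 0 0 0 -16.9 -6.2 0;0 0 0 0 -16.9 -6.2 0;0 0.5 0 0 -16.9 -6.2 0;0 0.5 0 0 -16.9 -6.2 0;0 1 0 0 -16.9 -6.2 0;0 1 0 0 -16.9 -6.2 0;0 1.5 0 0 -16.9 -6.2 0;0 1.5 0 0 -16.9 -6.2 0;0 2 -0.6 0 -16.9 -6.2 0;0 2 -0.6 0 -16.9 -6.2 0;0 2 -0.6 0 -16.9 -6.2 0;0 2 -0.6 0 -16.9 -6.2 0' >/dev/null
python3 -m crank '0 0 0 0 0 0 0;0 0 0 0 0 0 0;0 0 0 0 0 0 0'
python3 - <<'E'
from h import *
a=np.radians(-70); d=np.array([np.cos(a),np.sin(a),0]); k=np.array([0,0,1.])
needg([.5605,.008,.29],d,np.cross(d,-k))
for n in('side','top'):
    c,P,r=cam(n); np.savez(n+'1.npz',P=P,r=r,f=c['frame'],o=np.array(c['xyz']))
    f=c['frame']; b=f[60:300,260:420] if n=='side' else f[150:270,230:390]
    save(n+'5',cv2.resize(b,(400,600) if n=='side' else (800,600),interpolation=cv2.INTER_CUBIC))
E
```

```text
time: 20.8
tcp_pos: [0.5471, -0.007, 0.3372]
tool_rot: [0.408, 0.579, -0.403, 0.58]
wrist_force: [-1.1, 0.9, -0.7]
finger_gap: 0.288
grip_force: 45.0
t 20.8 tcp [ 0.5471 -0.007   0.3372] z [ 0.343 -0.939 -0.003] y [0.939 0.343 0.007] q [-1.06  0.38  0.39  1.97  1.23  1.73 -0.76] F [-1.1  0.9 -0.7] gap 0.288 grip 45.0
shift [ 0.66 -0.09 -1.57] turn [-0.06  0.06 -0.01] deg 0
shift [ 0.66 -0.09 -1.57] turn [ 12.3  -33.75  -0.05] deg 180
```

View pics/side5.png

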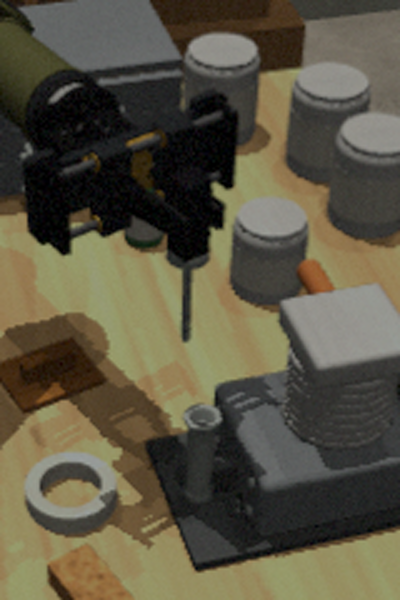

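The crop shows the rod hanging upright, collar at about (188,262), tip at about (186,340), with the tube mouth at (203,415) below. I'll measure the shaft line in 3D.

Run:
```python
from h import *
D=np.load('side1.npz');P=D['P'];o=D['o'];r=D['r']
m=(abs(P[...,0]-.541)<.03)&(abs(P[...,1]-.008)<.035)&(P[...,2]>.195)&(P[...,2]<.283)
v,u=np.nonzero(m);print(len(v))
for row in range(v.min(),v.max()+1,3):
    k=v==row
    if k.sum(): print(row,u[k].min(),u[k].max(),np.median(P[row,u[k]],0).round(4))
Q=P[m]; 
# rays of the shaft centre columns intersect vertical line: least squares of vertical plane
rows=[x for x in range(v.min(),v.max()+1) if 1<(v==x).sum()<8]
c=np.array([[u[v==x].mean(),x] for x in rows])
# fit tilt of shaft with depth points
zz=np.array([np.median(P[int(x),u[v==x]],0) for x in rows]); 
for i in(0,1): print('xy'[i],np.polyfit(zz[:,2]-.24,zz[:,i],1).round(4))
# tube rim pixels now
T=P[200:270,320:360].reshape(-1,3);T=T[(T[:,2]>.108)&(T[:,2]<.122)];print('tube',len(T),T.mean(0),cv2.minAreaRect((T[:,:2]*1000).astype(np.float32)))
s=read_state();M=R.from_quat(s['tool_rot']).as_matrix();print('G',s['tcp_pos']-.019*M[:,2])
```

```text
107
168 333 335 [0.5398 0.0101 0.2828]
171 333 336 [0.5411 0.0104 0.2746]
174 333 336 [0.5412 0.01   0.267 ]
177 333 336 [0.5404 0.0082 0.2606]
180 333 336 [0.5414 0.0089 0.2523]
183 333 336 [0.5414 0.0088 0.2443]
186 333 336 [0.5424 0.0103 0.235 ]
189 333 336 [0.5421 0.0101 0.2272]
192 333 335 [0.542  0.0109 0.2179]
195 333 335 [0.5417 0.0094 0.2106]
x [-0.027   0.5416]
y [-0.0115  0.0097]
tube 121 [0.56081812 0.00833493 0.11361101] ((560.6715698242188, 7.95390510559082), (33.40651321411133, 34.42877197265625), 13.983927726745605)
G [0.5404146  0.01077785 0.33703313]
```

View pics/top5.png

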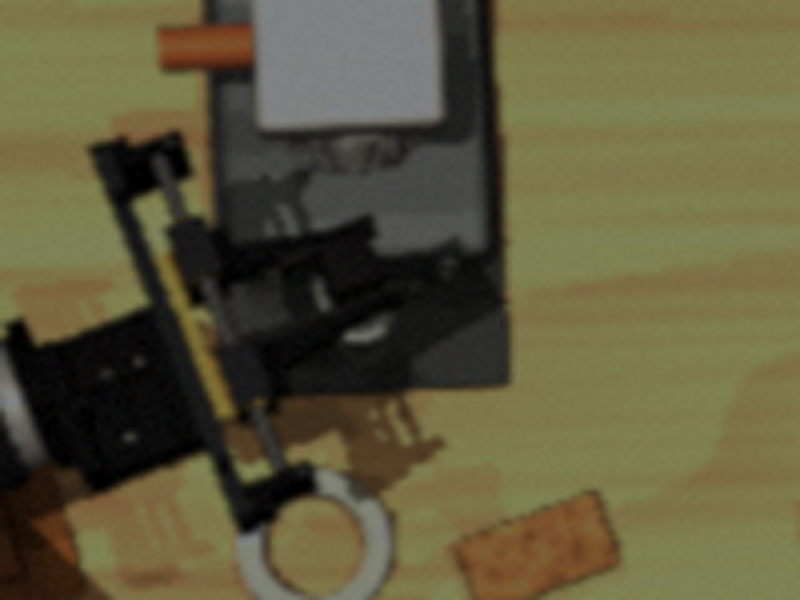

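The top crop shows the gripper left of the tube, its mouth partly hidden at about (350,310), so I'll rely on the side view. I'll move to just above the mouth and measure again.

```bash
python3 -m crank '0 0.3 -0.08 -0.5 0 0 0;0 0.6 -0.17 -1.2 0 0 0;0 0.6 -0.17 -1.9 0 0 0;0 0.6 -0.17 -2.4 0 0 0;0 0.6 -0.17 -2.5 0 0 0;0 0.6 -0.17 -2.5 0 0 0;0 0.6 -0.17 -2.5 0 0 0'
python3 - <<'E'
from h import *
s=st();M=R.from_quat(s['tool_rot']).as_matrix();g=s['tcp_pos']-.019*M[:,2];print('G',g)
acc=[]
for i in range(3):
    c,P,r=cam('side')
    m=(abs(P[...,0]-g[0])<.02)&(abs(P[...,1]-g[1])<.02)&(P[...,2]>.14)&(P[...,2]<.205)
    v,u=np.nonzero(m); rows=[x for x in range(v.min(),v.max()+1) if 1<(v==x).sum()<6]
    acc.append(np.array([np.median(P[x,u[v==x]],0) for x in rows]))
    T=P[200:270,320:360].reshape(-1,3);T=T[(T[:,2]>.110)&(T[:,2]<.120)];print('tube',len(T),T.mean(0),cv2.minAreaRect((T[:,:2]*1000).astype(np.float32))[0])
A=np.vstack(acc);print(len(A))
for i in(0,1): print('xy'[i],np.polyfit(A[:,2]-.13,A[:,i],1).round(4))
save('s6',cv2.resize(c['frame'][165:285,300:400],(500,600),interpolation=cv2.INTER_CUBIC))
E
```

```text
time: 21.6
tcp_pos: [0.565, -0.0118, 0.2621]
tool_rot: [0.407, 0.579, -0.404, 0.58]
wrist_force: [0.3, -0.3, -0.5]
finger_gap: 0.291
grip_force: 45.0
t 21.6 tcp [ 0.565  -0.0118  0.2621] z [ 0.343 -0.939 -0.   ] y [0.939 0.343 0.005] q [-1.02  0.53  0.38  1.96  1.19  1.65 -0.88] F [ 0.3 -0.3 -0.5] gap 0.291 grip 45.0
G [0.55850212 0.00602416 0.26211864]
tube 105 [0.56075089 0.00784033 0.11424943] (560.6022338867188, 8.263021469116211)
tube 103 [0.56045243 0.00817347 0.11425102] (560.7141723632812, 8.95997428894043)
tube 102 [0.56080439 0.00787932 0.11436043] (560.7254638671875, 7.876247406005859)
66
x [-2.000e-04  5.591e-01]
y [-0.0144  0.0047]
```

View pics/s6.png

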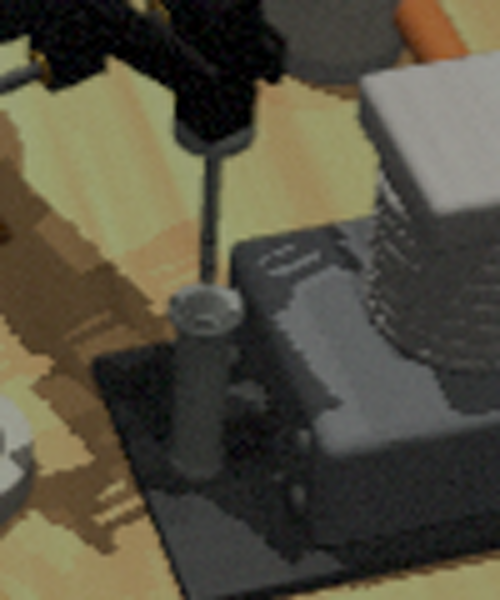

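The crop shows the tip at about (208,283), right over the mouth centred at (205,310). Measured lateral error is under 1 mm, so I'll lower slowly and watch the force.

```bash
python3 -m crank '0 0 0 -0.2 0 0 0;0 0 0 -0.4 0 0 0;0 0 0 -0.6 0 0 0;0 0 0 -0.7 0 0 0;0 0 0 -0.8 0 0 0;0 0 0 -0.9 0 0 0;0 0 0 -1 0 0 0;0 0 0 -1.1 0 0 0;0 0 0 -1.2 0 0 0;0 0 0 -1.2 0 0 0;0 0 0 -1.2 0 0 0'
python3 -c "from h import *;st()"
```

```text
time: 22.85
tcp_pos: [0.5648, -0.012, 0.2253]
tool_rot: [0.406, 0.579, -0.404, 0.58]
wrist_force: [-0.5, 0.0, -0.7]
finger_gap: 0.29
grip_force: 45.0
t 22.85 tcp [ 0.5648 -0.012   0.2253] z [ 0.343 -0.939 -0.   ] y [0.939 0.343 0.003] q [-1.01  0.6   0.36  1.96  1.17  1.62 -0.94] F [-0.5  0.  -0.7] gap 0.29 grip 45.0
```

No force, and the tip is already in the bore. I'll keep going.

```bash
python3 -m crank '0 0 0 -0.2 0 0 0;0 0 0 -0.4 0 0 0;0 0 0 -0.6 0 0 0;0 0 0 -0.8 0 0 0;0 0 0 -1 0 0 0;0 0 0 -1.2 0 0 0;0 0 0 -1.4 0 0 0;0 0 0 -1.6 0 0 0;0 0 0 -1.8 0 0 0;0 0 0 -2 0 0 0;0 0 0 -2 0 0 0'
python3 -c "from h import *;st()"
python3 -m crank '0 0 0 -0.05 0 0 0;0 0 0 -0.1 0 0 0;0 0 0 -0.15 0 0 0;0 0 0 -0.2 0 0 0;0 0 0 -0.23 0 0 0;0 0 0 -0.23 0 0 0'
python3 -c "from h import *;st()"
```

```text
time: 23.95
tcp_pos: [0.5647, -0.012, 0.1644]
tool_rot: [0.406, 0.579, -0.405, 0.58]
wrist_force: [0.5, 0.3, -2.4]
finger_gap: 0.297
grip_force: 45.0
t 23.95 tcp [ 0.5647 -0.012   0.1644] z [ 0.343 -0.939 -0.   ] y [0.939 0.343 0.002] q [-0.99  0.72  0.34  1.95  1.13  1.57 -1.03] F [ 0.5  0.3 -2.4] gap 0.297 grip 45.0
time: 24.55
tcp_pos: [0.5648, -0.012, 0.1583]
tool_rot: [0.406, 0.579, -0.404, 0.58]
wrist_force: [-0.0, 0.0, -1.3]
finger_gap: 0.289
grip_force: 45.0
t 24.55 tcp [ 0.5648 -0.012   0.1583] z [ 0.343 -0.939 -0.   ] y [0.939 0.343 0.003] q [-0.99  0.73  0.34  1.95  1.13  1.57 -1.04] F [-0.   0.  -1.3] gap 0.289 grip 45.0
```

Still free. I'll move in small steps until contact.

```bash
for i in 1; do python3 -m crank '0 0 0 -0.03 0 0 0;0 0 0 -0.06 0 0 0;0 0 0 -0.06 0 0 0'; done
python3 -m crank '0 0 0 -0.03 0 0 0;0 0 0 -0.06 0 0 0;0 0 0 -0.06 0 0 0'
```

```text
time: 24.85
tcp_pos: [0.5648, -0.012, 0.1565]
tool_rot: [0.406, 0.579, -0.404, 0.58]
wrist_force: [-0.2, 0.3, -1.5]
finger_gap: 0.293
grip_force: 45.0
time: 25.15
tcp_pos: [0.5648, -0.012, 0.1564]
tool_rot: [0.406, 0.578, -0.405, 0.581]
wrist_force: [-1.3, 1.3, 4.9]
finger_gap: 0.292
grip_force: 45.0
```

The force along z rose about 6 N while z stopped at 0.1564, and 0.156 was expected, so the collar is home. I'll press very slightly to confirm, then draw it out.

```bash
python3 -m crank '0 0 0 -0.03 0 0 0;0 0 0 -0.03 0 0 0;0 0 0 -0.03 0 0 0'
python3 -m crank '0 0 0 0.1 0 0 0;0 0 0 0.3 0 0 0;0 0 0 0.7 0 0 0;0 0 0 1.2 0 0 0;0 0 0 1.7 0 0 0;0 0 0 2.2 0 0 0;0 0 0 2.7 0 0 0;0 0 0 3.2 0 0 0;0 0 0 3.9 0 0 0;0 0 0 4.6 0 0 0;0 0 0 5.4 0 0 0;0 0 0 6 0 0 0'
python3 - <<'E'
from h import *
s=st()
c,P,r=cam('top')
Q=P[235:290,385:435].reshape(-1,3);Q=Q[(Q[:,2]>.05)&(Q[:,2]<.07)];print('cup rim',len(Q),cv2.minAreaRect((Q[:,:2]*1000).astype(np.float32)))
import scan,kin
k=np.array([0,0,1.]);q0=s['joint_pos'];cup=np.array([.437,-.282,0])
for az in range(-180,180,20):
    # tip direction t az ; reverse tilt about the present azimuth, then yaw to it
    t=np.array([np.cos(np.radians(az)),np.sin(np.radians(az)),0]); g=cup-.131*t+[0,0,.105]
    q,e,er=kin.ik(g-.019*k,scan.fr(t,-k,1),q0,scan.p,.02); print(az,'g',g.round(3),q,round(e+er,1))
E
```

```text
time: 25.45
tcp_pos: [0.5648, -0.0121, 0.1564]
tool_rot: [0.406, 0.577, -0.405, 0.582]
wrist_force: [-1.7, 1.9, 7.0]
finger_gap: 0.298
grip_force: 45.0
time: 26.65
tcp_pos: [0.5646, -0.0124, 0.3359]
tool_rot: [0.407, 0.579, -0.404, 0.58]
wrist_force: [-0.1, 1.3, -1.5]
finger_gap: 0.295
grip_force: 45.0
t 26.65 tcp [ 0.5646 -0.0124  0.3359] z [ 0.342 -0.94  -0.001] y [0.94  0.342 0.004] q [-1.04  0.4   0.4   1.95  1.24  1.71 -0.75] F [-0.1  1.3 -1.5] gap 0.295 grip 45.0
cup rim 121 ((438.6771545410156, -282.8226318359375), (51.747230529785156, 54.77288055419922), 3.3639655113220215)
kin resid mm 0.0
-180 g [ 0.57 -0.28  0.1 ] [ 0.33  0.38  0.12  1.65 -0.05  1.11  2.02] 0.1
-160 g [ 0.56 -0.24  0.1 ] [ 0.24  0.33  0.14  1.72 -0.05  1.09  2.31] 0.1
-140 g [ 0.54 -0.2   0.1 ] [ 0.12  0.26  0.21  1.81 -0.06  1.07  2.62] 0.1
-120 g [ 0.5  -0.17  0.1 ] [ 1.08  0.3  -0.91  1.88  0.27  1.09  2.68] 0.2
-100 g [ 0.46 -0.15  0.1 ] [-1.18 -0.29  1.23  2.18  0.49  1.    2.68] 26.3
-80 g [ 0.41 -0.15  0.1 ] [-1.27 -0.29  1.19  2.25  0.65  1.07  2.68] 42.6
-60 g [ 0.37 -0.17  0.1 ] [-0.49 -0.15  0.82  2.2   0.13  1.05 -2.37] 0.0
-40 g [ 0.34 -0.2   0.1 ] [-0.46 -0.24  0.86  2.24  0.2   1.07 -1.99] 0.0
-20 g [ 0.31 -0.24  0.1 ] [-0.49 -0.28  0.98  2.24  0.26  1.08 -1.57] 0.0
0 g [ 0.31 -0.28  0.1 ] [-0.59 -0.29  1.18  2.19  0.3   1.08 -1.15] 0.0
20 g [ 0.31 -0.33  0.1 ] [-0.38 -0.01  1.14  2.11  0.01  1.03 -0.47] 0.1
40 g [ 0.34 -0.37  0.1 ] [-0.03  0.14  0.87  2.01 -0.13  1.04  0.02] 0.1
60 g [ 0.37 -0.4   0.1 ] [ 0.15  0.24  0.69  1.9  -0.17  1.06  0.39] 0.1
80 g [ 0.41 -0.41  0.1 ] [ 0.28  0.31  0.54  1.8  -0.18  1.08  0.71] 0.1
100 g [ 0.46 -0.41  0.1 ] [ 0.35  0.37  0.41  1.71 -0.16  1.1   0.98] 0.1
120 g [ 0.5 -0.4  0.1] [ 0.39  0.4   0.29  1.65 -0.13  1.11  1.24] 0.1
140 g [ 0.54 -0.37  0.1 ] [ 0.4   0.42  0.2   1.61 -0.09  1.12  1.5 ] 0.1
160 g [ 0.56 -0.33  0.1 ] [ 0.38  0.41  0.14  1.62 -0.06  1.12  1.75] 0.1
```

Fully out (tip at z ≈ 0.205). I'll tilt back to level and carry it over to the cup.

```bash
python3 -m crank '0 0 0 0 16.9 6.2 0;0 -0.3 0 0 16.9 6.2 0;0 -0.6 -0.5 0 16.9 6.2 0;0 -1 -1 0 16.9 6.2 0;0 -1.3 -2 0 16.9 6.2 0;0 -1.6 -3 0 16.9 6.2 0;0 -2 -4 0 16.9 6.2 0;0 -2.3 -5 0 16.9 6.2 0;0 -2.5 -6 0 16.9 6.2 0;0 -2.5 -7 0 16.9 6.2 0;0 -2.5 -8 0 16.9 6.2 0;0 -2.5 -9 0 16.9 6.2 0'
python3 -m crank '0 0 0 0 0 0 0;0 0 0 0 0 0 0;0 0 0 0 0 0 0' >/dev/null
python3 - <<'E'
from h import *
a=np.radians(110);t=np.array([np.cos(a),np.sin(a),0]);k=np.array([0,0,1.])
needg(np.array([.4378,-.282,.1])-.131*t,-k,np.cross(-k,t))
E
```

```text
time: 27.9
tcp_pos: [0.4895, -0.2839, 0.3348]
tool_rot: [0.574, 0.819, 0.0, -0.0]
wrist_force: [0.6, 0.7, -0.8]
finger_gap: 0.293
grip_force: 45.0
t 28.2 tcp [ 0.4898 -0.2806  0.3334] z [-0.002  0.001 -1.   ] y [ 0.939  0.343 -0.002] q [-0.54  0.19  1.18  1.51 -0.18  1.56  0.99] F [ 0.4  1.3 -0.7] gap 0.292 grip 45.0
shift [-0.24 -4.15 -8.41] turn [-0.02 -0.03 -0.01] deg 0
shift [-0.24 -4.15 -8.41] turn [ 4.000e-02 -3.000e-02  3.599e+01] deg 180
```

```bash
python3 -m crank '0 0 -1.2 0 0 0 0;0 -0.2 -2.4 0 0 0 0;0 -0.2 -3.5 -1 0 0 0;0 -0.2 -4.15 -2 0 0 0;0 -0.2 -4.15 -3.2 0 0 0;0 -0.2 -4.15 -4.4 0 0 0;0 -0.2 -4.15 -5.4 0 0 0;0 -0.2 -4.15 -6 0 0 0;0 -0.2 -4.15 -6.3 0 0 0;0 -0.2 -4.15 -6.3 0 0 0;0 -0.2 -4.15 -6.3 0 0 0' >/dev/null
python3 - <<'E'
from h import *
a=np.radians(110);t=np.array([np.cos(a),np.sin(a),0]);k=np.array([0,0,1.])
needg(np.array([.4378,-.282,.1])-.131*t,-k,np.cross(-k,t))
for n in('side','top'):
    c,P,r=cam(n)
    m=(abs(P[...,0]-.44)<.05)&(P[...,1]<-.2)&(P[...,1]>-.36)&(P[...,2]>.13)&(P[...,2]<.19)
    Q=P[m]; 
    if len(Q)<5: print(n,len(Q)); continue
    v=cv2.fitLine(Q.astype(np.float32),cv2.DIST_HUBER,0,.001,.001).ravel()
    print(n,len(Q),'dir',v[:3].round(3),'pt',v[3:].round(4),'tip end',Q[Q[:,1].argsort()[-6:]].mean(0).round(4))
    m=(abs(P[...,0]-.438)<.04)&(abs(P[...,1]+.282)<.04)&(P[...,2]>.05)&(P[...,2]<.07);Q=P[m];print('cup',len(Q),cv2.minAreaRect((Q[:,:2]*1000).astype(np.float32)))
E
```

```text
t 29.3 tcp [ 0.4847 -0.4067  0.1464] z [ 0.    -0.001 -1.   ] y [ 0.94   0.342 -0.   ] q [-0.13  0.51  1.06  1.62 -0.46  1.28  1.35] F [-0.1 -1.   0.1] gap 0.291 grip 45.0
shift [-0.07  0.05 -2.18] turn [ 0.01  0.   -0.  ] deg 0
shift [-0.07  0.05 -2.18] turn [-0.0e+00  2.0e-02  3.6e+01] deg 180
side 110 dir [-0.327  0.945  0.   ] pt [ 0.4489 -0.3077  0.1674] tip end [ 0.4422 -0.2861  0.168 ]
cup 166 ((437.3890075683594, -280.8106689453125), (52.08501052856445, 53.55229568481445), 3.9499411582946777)
top 0
```

The rod is level and its tip is within about 3 mm of the cup's axis. I'll lower to the final height and let it settle.

```bash
python3 -m crank '0 -0.1 0.08 -0.6 0 0 0;0 -0.1 0.08 -1.2 0 0 0;0 -0.1 0.08 -1.7 0 0 0;0 -0.1 0.08 -2 0 0 0;0 -0.1 0.08 -2.15 0 0 0;0 -0.1 0.08 -2.15 0 0 0;0 -0.1 0.08 -2.15 0 0 0;0 -0.1 0.08 -2.15 0 0 0;0 -0.1 0.08 -2.15 0 0 0;0 -0.1 0.08 -2.15 0 0 0;0 -0.1 0.08 -2.15 0 0 0;0 -0.1 0.08 -2.15 0 0 0'
python3 - <<'E'
from h import *
s=st();print(abs(s['qvel']).max())
c,P,r=cam('side')
m=(abs(P[...,0]-.44)<.05)&(P[...,1]<-.2)&(P[...,1]>-.36)&(P[...,2]>.085)&(P[...,2]<.115)
Q=P[m];v=cv2.fitLine(Q.astype(np.float32),cv2.DIST_HUBER,0,.001,.001).ravel()
print(len(Q),v.round(4),'end',Q[Q[:,1].argsort()[-4:]].round(4))
m=(abs(P[...,0]-.438)<.04)&(abs(P[...,1]+.282)<.04)&(P[...,2]>.05)&(P[...,2]<.07);Q=P[m];print('cup',len(Q),np.median(Q[:,2]),cv2.minAreaRect((Q[:,:2]*1000).astype(np.float32)))
E
```

```text
time: 30.6
tcp_pos: [0.4808, -0.4041, 0.0804]
tool_rot: [0.574, 0.819, -0.0, -0.001]
wrist_force: [-0.9, 0.1, -0.3]
finger_gap: 0.296
grip_force: 45.0
t 30.6 tcp [ 0.4808 -0.4041  0.0804] z [-0.001 -0.    -1.   ] y [ 0.94   0.341 -0.001] q [-0.11  0.57  1.01  1.7  -0.52  1.17  1.39] F [-0.9  0.1 -0.3] gap 0.296 grip 45.0
0.0018425349049011467
97 [-0.3262  0.9452  0.0154  0.4448 -0.304   0.1016] end [[ 0.4417 -0.2836  0.1016]
 [ 0.4359 -0.2834  0.1001]
 [ 0.4362 -0.2822  0.1015]
 [ 0.4386 -0.2805  0.1015]]
cup 245 0.05864863987828017 ((437.4037780761719, -282.0403747558594), (52.33427047729492, 53.47285079956055), 3.9138381481170654)
```

Everything is still, the tip sits over the cup's centre about 4 cm above its rim, and the rod is level. I'll hand in the job.

```bash
python3 -c "from rig import finish_job;print(finish_job())"
```

```text
the job is handed in; nothing more can be done
None
```

The job is handed in (no verdict came back): the cup stands mouth-up, the rod went down until its collar stopped on the tube's mouth (about 9 N push) and came fully out, and it is now held level and still, tip about 4 cm above the cup's mouth, at about 31 s of the 72 s.

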